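# Load the electrode soak station

### The job

Get the electrode soak station ready: first turn the handwheel clockwise until the holder plate is fully home against its stop, then lock it by putting the steel pin through the hole in the plate's tongue down to the pin's collar, and only then move every glass electrode from its block stand to a hole of its own, lowered upright through the plate until its collar rests on it. The electrodes are fragile: grip them with less than 20 N, set them down gently without dropping or forcing them. Leave the plate home and locked, and the jar, cup, bottle and clear cylinder where they stand.

Things in the scene. Friction and masses are not known exactly. Their poses are not given: they have to be found in the camera images.
- station: fixed soak station, white base 200 x 480 mm, z up. Origin on the table under the centre of the holder plate's home position. Along its -y from there: upright stop bar (76 to 90 mm, top at 100 mm), then handwheel gearbox (axis at 175 mm). Under the home position, a grey block with four wells 27 mm wide, 30 mm deep, mouths 42 mm up: the plate's holes stand over them only when it is home
- carriage (a joint): travel of the aluminium holder plate (150 x 150 x 18 mm, top 100 mm above the table) along the station's -y towards the stop bar, m: 0 fully out, 0.09 fully home against the stop. Moved only by the handwheel, 36 mm a turn; it cannot be pushed by hand.
- wheel (a joint): handwheel angle, rad, grows clockwise seen from above: 0 with the plate fully out, 15.708 (2.5 turns) with the plate against the stop, where it goes no further. Stays where it is left; needs about 3 N at the crank knob.
- wheel_axis (a point): point on the handwheel's upright axis at the height at which the crank knob is gripped (130 mm above the table). The wheel is a 116 mm disc, its top about 107 mm above the table.
- crank_grip (a point): grip point of the handwheel's upright black crank knob, 130 mm above the table and 46 mm from the axis; the knob is 22 mm across, 45 mm tall (107 to 152 mm above the table) and spins freely on its own pin, so that the gripper need not turn as it goes round.
- hole1 (a point): centre of the mouth of one of the holder plate's four holes (2 x 2, 75 mm apart), on its top face, 18.5 mm across, through the 18 mm plate; moves with the plate; its z axis is up
- hole2 (a point): centre of the mouth of one of the holder plate's four holes (2 x 2, 75 mm apart), on its top face, 18.5 mm across, through the 18 mm plate; moves with the plate; its z axis is up
- hole3 (a point): centre of the mouth of one of the holder plate's four holes (2 x 2, 75 mm apart), on its top face, 18.5 mm across, through the 18 mm plate; moves with the plate; its z axis is up
- hole4 (a point): centre of the mouth of one of the holder plate's four holes (2 x 2, 75 mm apart), on its top face, 18.5 mm across, through the 18 mm plate; moves with the plate; its z axis is up
- electrode1: glass electrode, at first standing in a block stand (may be absent): amber rod 15 mm across, 85 mm long, nose tapering to 8 mm over the last 10 mm; above it a white collar 30 mm across, 6 mm thick, then a black cylindrical cap 24 mm across, 45 mm tall; 136 mm in all, 70 g. Origin at the nose tip (85 mm from the collar's underside), z along the rod towards the cap
- electrode2: glass electrode, at first standing in a block stand (may be absent): amber rod 15 mm across, 85 mm long, nose tapering to 8 mm over the last 10 mm; above it a white collar 30 mm across, 6 mm thick, then a black cylindrical cap 24 mm across, 45 mm tall; 136 mm in all, 70 g. Origin at the nose tip (85 mm from the collar's underside), z along the rod towards the cap
- electrode3: glass electrode, at first standing in a block stand (may be absent): amber rod 15 mm across, 85 mm long, nose tapering to 8 mm over the last 10 mm; above it a white collar 30 mm across, 6 mm thick, then a black cylindrical cap 24 mm across, 45 mm tall; 136 mm in all, 70 g. Origin at the nose tip (85 mm from the collar's underside), z along the rod towards the cap
- electrode4: glass electrode, at first standing in a block stand (may be absent): amber rod 15 mm across, 85 mm long, nose tapering to 8 mm over the last 10 mm; above it a white collar 30 mm across, 6 mm thick, then a black cylindrical cap 24 mm across, 45 mm tall; 136 mm in all, 70 g. Origin at the nose tip (85 mm from the collar's underside), z along the rod towards the cap
- stand1: loose steel block stand 64 x 64 x 50 mm, 0.8 kg, with one upright socket 16.5 mm across and 44 mm deep in its top, in which one electrode stands, nose tip 6 mm above the table; it may also be empty. Origin under its centre
- stand2: loose steel block stand 64 x 64 x 50 mm, 0.8 kg, with one upright socket 16.5 mm across and 44 mm deep in its top, in which one electrode stands, nose tip 6 mm above the table; it may also be empty. Origin under its centre
- stand3: loose steel block stand 64 x 64 x 50 mm, 0.8 kg, with one upright socket 16.5 mm across and 44 mm deep in its top, in which one electrode stands, nose tip 6 mm above the table; it may also be empty. Origin under its centre
- stand4: loose steel block stand 64 x 64 x 50 mm, 0.8 kg, with one upright socket 16.5 mm across and 44 mm deep in its top, in which one electrode stands, nose tip 6 mm above the table; it may also be empty. Origin under its centre
- gel_jar: bystander, not to be disturbed: white jar with black lid, 52 mm across, 65 mm tall. Origin under its centre
- clear_cylinder: bystander, not to be disturbed: clear cylinder with black ends, 48 mm across, 130 mm tall. Origin under its centre
- cup: bystander, not to be disturbed: white cup, 70 mm across, 80 mm tall. Origin under its centre
- spray_bottle: bystander, not to be disturbed: white bottle 60 mm across, 170 mm tall. Origin under its centre
- lock_hole (a point): centre of the mouth of the lock hole, on the top face of the tongue (60 mm wide, same height and thickness as the plate) at the end of the plate away from the stop, 102.5 mm from the plate's centre; 14.5 mm across; moves with the plate, z axis up. Below it, only when the plate is home, lies the 16.5 mm socket of a fixed dark block (top 58 mm above the table, 45 mm deep)
- lock_pin: steel lock pin, standing in its own block stand at the start: shaft 12 mm across and 75 mm long, tapering to 6 mm over the last 9 mm, then a collar 26 mm across and 5 mm thick, then a cylindrical grip 18 mm across and 40 mm tall; 120 mm in all, 0.12 kg. Origin at the tip (75 mm from the collar's underside), z along the shaft towards the grip
- pin_stand: loose steel block stand like the others, 64 x 64 x 50 mm, with a 13.5 mm socket in which the lock pin stands, tip 6 mm above the table. Origin under its centre

How it is judged:
By the outcome, as a careful person would: the job done as asked, in the order asked, and still so for the second after the job is handed in, with the robot touching nothing.
Of electrode1, electrode2, electrode3, electrode4 only 2 to 4 are there at a start; the rules pass over those that are not, and their reading is None.
At some moment in a run one of stand1, stand2, stand3, stand4, pin_stand may be knocked a few centimetres aside while the robot is not near it.
It also fails if it takes over 210 s, if anything falls off the work surface, if the arm or the gripper's body presses on something with over 40 N, if the wrist force passes 120 N, or if a joint passes its speed limit or range.

### The arm

A 6-joint arm with a two-finger parallel gripper is mounted at the origin on the work surface. World frame = base frame: x ahead of the robot, y to its left, z up, the work surface at z = 0. Lengths are in m, angles in rad, forces in N, time in s.
With the tool pointing down it reaches from about 0.275 to 0.825 m from the base axis. Payload 5.2 kg.
Tool frame: the origin (TCP) lies between the finger pads; the fingertips stand 25 mm ahead of it and the grasp point (between the pads) lies 6 mm ahead of it; z points along the fingers, y is the line along which they close (so a half turn about z gives the same grasp; the last joint's range is limited). The gripper opens to 93 mm and grips with 3 to 60 N. Pads are 15 mm wide; open, the fingers measure 128 mm over their backs; the gripper's body (75 mm by 188 mm) begins 65 mm behind the grasp point.
Start: joints at [1.078, 0.259, 1.535, -0, 1.348, -0.203], TCP at [0.157, 0.527, 0.244] pointing down, gripper open.
Joint ranges: [-3.14, 3.14], [-0.91, 2.08], [0.19, 2.58], [-1.22, 4.36], [0.22, 2.71], [-3.12, 3.12]. Speed limits (rad/s): [2.57, 2.57, 3.14, 3.14, 3.14, 3.14].

### API

Orientations are given as a unit quaternion [x, y, z, w].
In Python, from cell import arm, cams, nets gives the robot as it stands.
- The arm moves only by the tool carry_out, never from a script. Its argument "rows" is text: rows parted by semicolons, each of 5 numbers parted by spaces: the opening, from 0 (shut) to 1 (fully open), then the shift along the tool's x, y, z normalised to -1 to 1, where 1 is 150 mm, then the turn about the tool's z normalised to -1 to 1, where 1 is 360 degrees. In form: grip x y z twist; .... A call has 1 to 12 rows; each row is the pose to reach, as a shift and turn from the pose commanded when the call began, along the tool's axes at that moment, turning the shorter way round; what a row does not reach only later rows make up. A row lasts 1/8 s, in which the tool goes at most 62.5 mm and 10.7 degrees, less where a joint would pass 70% of its speed; a pose out of reach is approached as far as the arm can. A call with a number of a shift or a turn outside -1 to 1 is refused whole. A call with a gripper value outside its range is refused whole. The fingers move at their own pace and stop on an object; the grip force is fixed at half the most. Time passes only in rows, so rows that repeat a pose let the fingers close. It gives the time, the measured TCP pose, the force, the opening and the grip force at its end, in the units of the state.
- arm.observe(): the state, without advancing time (a new reading comes with each control period).
- cams.read_camera(name): name is "scene" or "top"; returns the picture (384x512x3 uint8, blue, green, red); there is no depth.
- cams.camera_model(name): a dict with "fov_y" (degrees; the focal length in pixels is half the picture's height over the tangent of half this angle, whatever the lens; pixels are square), "cx", "cy" (the principal point, pixels), "cam_to_world" (4x4, takes a point from camera to world coordinates). Camera axes: x right, y down, z forward; pixel columns grow to the right and rows downward; lengths in m; the calibration is good to about 2 mm. A picture is of the moment at which its call begins. camera_model takes no time and is no camera call.
- arm.hand_in(): hands the job in; it is judged then, once.
Trained networks look in the newest picture that a camera, given by its name, has taken for a name from the list of things; names that differ only in an ending like _2 or _b are one class to them, and where a whole thing is asked for, a point or a joint stands for the part that bears it (a point fixed in the world has none). Each returns a list of dicts, best first, with "conf" (0 to 1); they miss things now and then, are a little off and sometimes report something else, mostly with a low value. They report only what shows in the picture. A call takes as long as a camera call.
- nets.boxes_of(camera, thing): "centre" ([row, column] in pixels, amid what is visible of it).
- nets.regions_of(camera, thing): "pixels" (384x512 bool, what is visible of it) and "centre" ([row, column] in pixels, amid what is visible of it).
- nets.spot_point(camera, thing): "centre" ([row, column] in pixels: a listed point, or the origin of a listed thing).
The state is a dict: "time": time; "q": joint angles; "joint_vel": joint speeds; "tau": joint torques, N m; "ee_pos": TCP position; "eef_rot": TCP orientation; "contact_force": force on the tool from outside, world axes, zero at the start; "moment": the same for the moment, N m; "opening": opening from 0.0 (shut) to 1.0 (fully open); "finger_force": force on a finger pad.
Only numpy, scipy, OpenCV 4.12 (cv2) and the standard library are available. Lean on these libraries where they do the work, as an engineer would, in place of code of your own. Each camera call takes 0.05 s, during which the arm holds its last target. There are 200 camera calls.

## Working session

There is one attempt and no reset: what is moved stays moved. The work goes in short steps, Python scripts to look and compute and a tool call to move; the robot and the scene stay as the last step left them, time stands still between calls to the robot, and variables do not carry over. Pictures are saved under pics/ and viewed, at most 14 in all, crops included, and the job is handed in when it is done.

Besides the shell and the picture viewer there is one more tool, called after "Call:" by a JSON object that holds its "name" and its "arguments". carry_out: Moves the arm, as the interface text tells. Scaled input: -1 to 1 covers 150 mm each way for a shift and 360 degrees each way for a turn. Its arguments: {"type":"object","properties":{"rows":{"type":"string"}},"required":["rows"]}

```bash
ls; mkdir -p pics
cat > h.py <<'E'
import numpy as np, cv2
from cell import arm, cams, nets
def ray(cam,rc):
    m=cams.camera_model(cam); f=192/np.tan(np.radians(m["fov_y"])/2); T=np.array(m["cam_to_world"])
    d=T[:3,:3]@np.array([(rc[1]-m["cx"])/f,(rc[0]-m["cy"])/f,1.]); return T[:3,3],d/np.linalg.norm(d)
def at_z(cam,rc,z):
    o,d=ray(cam,rc); return o+d*(z-o[2])/d[2]
def tri(r1,r2):
    A=np.zeros((3,3));b=np.zeros(3)
    for o,d in (r1,r2):
        P=np.eye(3)-np.outer(d,d);A+=P;b+=P@o
    p=np.linalg.solve(A,b); return p,max(np.linalg.norm((np.eye(3)-np.outer(d,d))@(p-o)) for o,d in (r1,r2))
def proj(cam,p):
    m=cams.camera_model(cam); f=192/np.tan(np.radians(m["fov_y"])/2); T=np.array(m["cam_to_world"])
    q=T[:3,:3].T@(np.asarray(p)-T[:3,3]); return np.array([m["cy"]+f*q[1]/q[2],m["cx"]+f*q[0]/q[2]])
E
python3 - <<'E'
from h import *
np.set_printoptions(precision=3,suppress=True)
for c in("scene","top"):
    cv2.imwrite(f"pics/{c}0.png",cams.read_camera(c)); m=cams.camera_model(c); print(c,m["fov_y"],m["cx"],m["cy"],np.array(m["cam_to_world"]))
for t in ["wheel_axis","crank_grip","hole1","lock_hole","electrode1","lock_pin","stand1","pin_stand","station"]:
    for c in("scene","top"):
        print(t,c,[(np.round(d["centre"],1).tolist(),round(d["conf"],2)) for d in nets.spot_point(c,t)][:8])
print(arm.observe())
E
```

```text
pics
scene 52.64833208065954 255.01589343703642 190.50225669425356 [[ 0.856  0.407 -0.32   0.944]
 [ 0.517 -0.654  0.552 -0.553]
 [ 0.015 -0.638 -0.77   0.98 ]
 [ 0.     0.     0.     1.   ]]
top 52.67107252401104 251.67299943226266 190.99085611390257 [[ 0.024 -0.985  0.17   0.404]
 [-0.999 -0.028 -0.024  0.085]
 [ 0.029 -0.169 -0.985  1.162]
 [ 0.     0.     0.     1.   ]]
wheel_axis scene [([178.1, 242.6], 0.74)]
wheel_axis top [([210.0, 244.6], 0.79)]
crank_grip scene []
crank_grip top [([190.7, 250.1], 0.66)]
hole1 scene [([124.8, 282.1], 0.98), ([144.2, 291.1], 0.86), ([130.9, 265.1], 0.83), ([130.3, 299.2], 0.57)]
hole1 top [([193.1, 162.6], 0.88), ([191.3, 137.7], 0.76), ([220.9, 133.8], 0.7), ([224.5, 161.3], 0.61), ([264.7, 104.6], 0.37)]
lock_hole scene [([117.1, 299.3], 0.6)]
lock_hole top [([208.4, 110.9], 0.74)]
electrode1 scene [([287.7, 195.9], 0.69), ([260.1, 222.2], 0.64), ([298.5, 141.4], 0.63)]
electrode1 top [([194.9, 309.5], 0.64), ([198.3, 344.0], 0.55), ([235.8, 383.0], 0.5)]
lock_pin scene [([276.4, 165.2], 0.48)]
lock_pin top [([230.4, 350.8], 0.51), ([221.3, 159.4], 0.22)]
stand1 scene [([262.0, 219.5], 0.93), ([331.4, 173.4], 0.87), ([302.2, 136.3], 0.86), ([290.5, 202.2], 0.86)]
stand1 top [([198.3, 345.8], 0.97), ([236.4, 382.8], 0.9), ([197.4, 382.4], 0.85), ([194.9, 313.6], 0.75)]
pin_stand scene [([280.3, 165.6], 0.95)]
pin_stand top [([229.3, 349.0], 0.63)]
station scene [([170.7, 266.3], 0.83)]
station top [([216.1, 186.2], 0.72)]
{'time': 1.0, 'q': array([ 1.078,  0.259,  1.535,  0.   ,  1.348, -0.203]), 'joint_vel': array([-0.   , -0.001,  0.003,  0.   , -0.   ,  0.001]), 'tau': array([  0.001, -43.72 , -28.431,   0.072,   0.031,   0.   ]), 'ee_pos': array([0.157, 0.527, 0.244]), 'eef_rot': array([ 0.144,  0.99 ,  0.   , -0.   ]), 'contact_force': array([-0.518, -0.302, -0.342]), 'moment': array([0.031, 0.064, 0.002]), 'finger_force': 0.0, 'opening': 1.0049476696594113}
```

View pics/scene0.png

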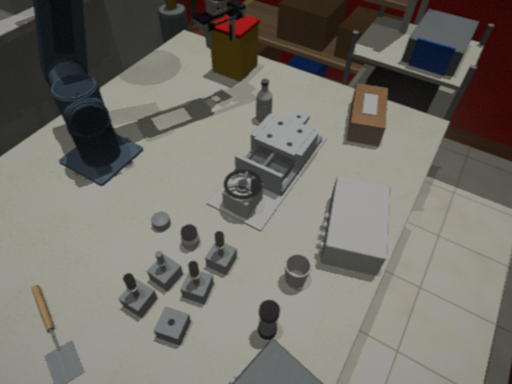

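View pics/top0.png

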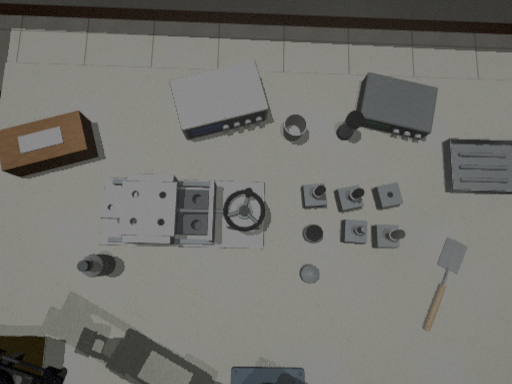

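Run:
```python
from h import *
np.set_printoptions(precision=4,suppress=True)
P=lambda a,b:tri(ray("scene",a),ray("top",b))
print("axis",P((178.1,242.6),(210,244.6)))
print("lock",P((117.1,299.3),(208.4,110.9)))
print("crank top @.13",at_z("top",(190.7,250.1),.13))
S=[(124.8,282.1),(144.2,291.1),(130.9,265.1),(130.3,299.2)]
T=[(193.1,162.6),(191.3,137.7),(220.9,133.8),(224.5,161.3)]
for s in S:print("hole s",at_z("scene",s,.1))
for s in T:print("hole t",at_z("top",s,.1))
for s in [(287.7,195.9),(260.1,222.2),(298.5,141.4)]:print("el s",at_z("scene",s,.006))
for s in [(194.9,309.5),(198.3,344),(235.8,383)]:print("el t",at_z("top",s,.006))
print("pin",at_z("scene",(276.4,165.2),.006),at_z("top",(230.4,350.8),.006))
for s in [(262.,219.5),(331.4,173.4),(302.2,136.3),(290.5,202.2),(280.3,165.6)]:print("st s",at_z("scene",s,0))
for s in [(198.3,345.8),(236.4,382.8),(197.4,382.4),(194.9,313.6),(229.3,349)]:print("st t",at_z("top",s,0))
print("station",at_z("scene",(170.7,266.3),0),at_z("top",(216.1,186.2),0))
```

```text
axis (array([0.5324, 0.0785, 0.1268]), np.float64(0.002282814053089221))
lock (array([0.5326, 0.4462, 0.0962]), np.float64(0.004626390698601461))
crank top @.13 [0.5831 0.0637 0.13  ]
hole s [0.5058 0.3779 0.1   ]
hole s [0.5768 0.3092 0.1   ]
hole s [0.472  0.3199 0.1   ]
hole s [0.5684 0.3841 0.1   ]
hole t [0.5747 0.3043 0.1   ]
hole t [0.5778 0.3728 0.1   ]
hole t [0.4959 0.3773 0.1   ]
hole t [0.4881 0.3024 0.1   ]
el s [ 0.5798 -0.2295  0.006 ]
el s [ 0.5927 -0.1228  0.006 ]
el s [ 0.476  -0.3292  0.006 ]
el t [ 0.5967 -0.1193  0.006 ]
el t [ 0.5893 -0.2245  0.006 ]
el t [ 0.4788 -0.3402  0.006 ]
pin [ 0.4882 -0.2467  0.006 ] [ 0.4925 -0.2434  0.006 ]
st s [ 0.5875 -0.1292  0.    ]
st s [ 0.6004 -0.3522  0.    ]
st s [ 0.4687 -0.3427  0.    ]
st s [ 0.5969 -0.2252  0.    ]
st s [ 0.4939 -0.2533  0.    ]
st t [ 0.5904 -0.2317  0.    ]
st t [ 0.4774 -0.3418  0.    ]
st t [ 0.5963 -0.3446  0.    ]
st t [ 0.5981 -0.1329  0.    ]
st t [ 0.4961 -0.2397  0.    ]
station [0.524  0.2458 0.    ] [0.523  0.2504 0.    ]
```

The scene shows the station with plate out (holes near scene (124–144, 265–299)), the wheel at (178,242), three electrodes, the pin (lighter grip, ~(262,163)) and one empty stand (~(322,173)). The top view agrees, with the knob near (190,249). I'll zoom in.

Run:
```python
from h import *
a=cv2.imread("pics/top0.png");s=cv2.imread("pics/scene0.png")
def z(im,r,c,h,w,k):return cv2.resize(im[r:r+h,c:c+w],None,fx=k,fy=k,interpolation=cv2.INTER_CUBIC)
o=np.zeros((600,800,3),np.uint8)
o[:300,:800]=z(a,175,90,75,200,4); o[300:600,:560]=z(a,175,290,75,140,4)
cv2.imwrite("pics/c1.png",o)
o=np.zeros((600,800,3),np.uint8)
o[:600,:480]=z(s,105,205,150,120,4); o[:520,480:800]=z(s,225,115,130,80*1,4) if 0 else cv2.resize(s[225:355,115:245],(320,320),interpolation=cv2.INTER_CUBIC).repeat(1,0) if 0 else np.pad(cv2.resize(s[225:355,115:245],(320,320),interpolation=cv2.INTER_CUBIC),((0,200),(0,0),(0,0)))
cv2.imwrite("pics/c2.png",o)
```

```text
(no output)
```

View pics/c1.png

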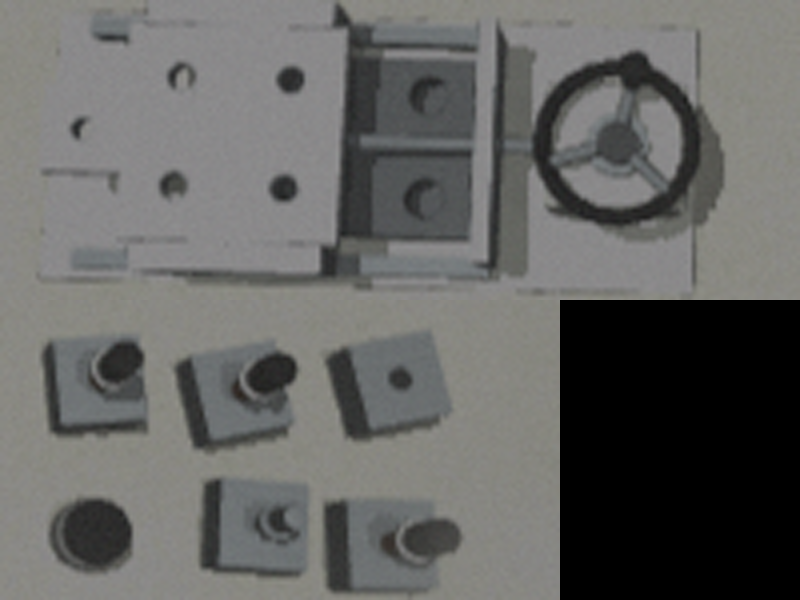

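View pics/c2.png

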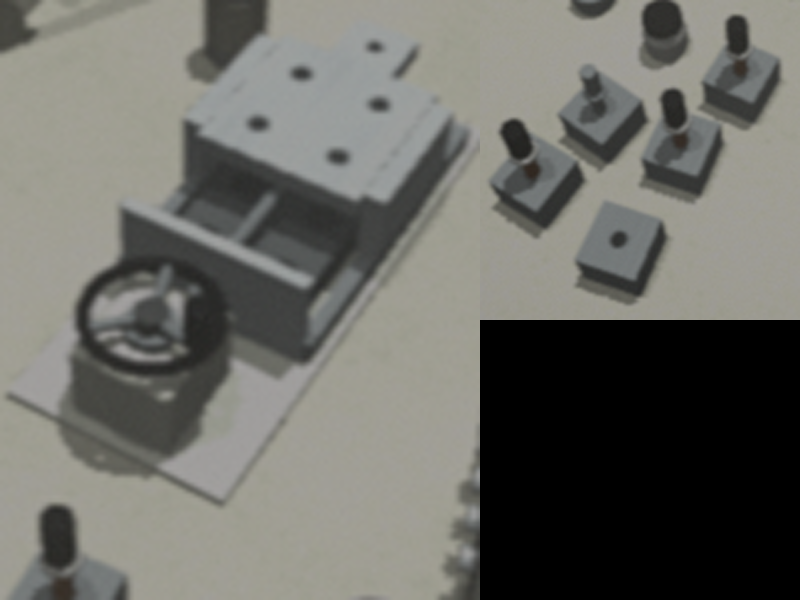

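```bash
cat > fit.py <<'E'
from h import *
from scipy.optimize import least_squares
np.set_printoptions(precision=4,suppress=True)
def zc(x,y,r0,c0,k=4):return (r0+(y+.5)/k-.5,c0+(x+.5)/k-.5)
top=[zc(x,y,175,90) for x,y in [(182,77),(290,79),(174,185),(283,187),(82,128),(618,142)]]
sc=[zc(x,y,105,205) for x,y in [(379,104),(338,156),(301,73),(259,123),(375,47),(150,312)]]
def model(p,car=0.):
    x,y,t=p[:3]; yc=.09-car
    L=np.array([[.0375,yc+.0375,.1],[.0375,yc-.0375,.1],[-.0375,yc+.0375,.1],[-.0375,yc-.0375,.1],[0,yc+.1025,.1],[0,-.175,.108]])
    c,s=np.cos(t),np.sin(t); return np.c_[x+c*L[:,0]-s*L[:,1],y+s*L[:,0]+c*L[:,1],L[:,2]]
if __name__=="__main__":
    def R(p,cs):
        M=model(p);r=[]
        for c,o in (("top",top),("scene",sc)):
            if c in cs:
                for m,q in zip(M,o): r+=list(proj(c,m)-q)
        return np.array(r)
    for cs in ("top","scene","top scene"):
        f=least_squares(R,[.53,.25,0],args=(cs,)); print(cs,f.x);print(f.fun.reshape(-1,2).round(1).tolist())
    print(model(f.x))
    ax=model(f.x)[5]; k=at_z("top",zc(635,68,175,90),.152)-ax; print("knob",k,np.hypot(k[0],k[1]),np.degrees(np.arctan2(k[1],k[0])))
    k=at_z("top",zc(636,72,175,90),.152)-ax; print("knob",k,np.hypot(k[0],k[1]),np.degrees(np.arctan2(k[1],k[0])))
    print("cyl px shift 1px =",(at_z("top",(200,250),.1)-at_z("top",(201,250),.1)))
    # stands: electrode collars / stand tops, top crop and scene crop (k=320/130)
    K=320/130
    T={"A":(119,361),"B":(268,375)}
    def st(x,y):return zc(x,y-300,175,290)
    def ss(x,y):return zc(x-480,y,225,115,K)
    # cap-top centres top / scene
    for n,t,s in [("e1 cap",(124,357),(737,24)),("e2 cap",(276,370),(672,97)),("e3 cap",(444,536),(513,128)),("pin cap",(292,517),(588,72)),("empty hole",(401,378),(619,239))]:
        p,e=tri(ray("top",st(*t)),ray("scene",ss(*s))); print(n,p,e)
E
python3 fit.py
```

```text
top [ 0.5332  0.2524 -0.0017]
[[-0.2, -0.2], [0.1, 0.2], [0.0, -0.3], [0.3, 0.2], [-0.1, -0.2], [-0.1, 0.3]]
scene [0.5328 0.2549 0.0016]
[[0.1, 0.0], [0.1, -0.1], [0.1, 0.1], [0.2, -0.2], [0.0, -0.1], [-0.4, 0.2]]
top scene [ 0.5332  0.253  -0.0005]
[[-0.2, -0.4], [0.1, -0.1], [0.0, -0.5], [0.3, -0.1], [-0.0, -0.4], [-0.2, 0.1], [0.5, -0.0], [0.6, -0.2], [0.5, 0.0], [0.5, -0.3], [0.4, -0.2], [0.0, -0.1]]
[[0.5708 0.3805 0.1   ]
 [0.5707 0.3055 0.1   ]
 [0.4958 0.3806 0.1   ]
 [0.4957 0.3056 0.1   ]
 [0.5333 0.4455 0.1   ]
 [0.5331 0.078  0.108 ]]
knob [ 0.0435 -0.0094  0.044 ] 0.04452892636506448 -12.173239164344814
knob [ 0.0409 -0.0101  0.044 ] 0.04210202605031409 -13.903921602142095
cyl px shift 1px = [0.0028 0.0001 0.    ]
e1 cap [ 0.5921 -0.1252  0.1405] 0.0006334416198064803
e2 cap [ 0.5861 -0.2286  0.1396] 0.0002762687980795614
e3 cap [ 0.4777 -0.3365  0.1427] 0.0010405069849015022
pin cap [ 0.4884 -0.2431  0.1214] 0.00033297616286996016
empty hole [ 0.5986 -0.3477  0.0513] 0.000621208589358821
```

Call:
{"name": "carry_out", "arguments": {"rows": "1 -0.95 -0.54 0 -0.046;1 -0.95 -0.54 0 -0.046;1 -0.95 -0.54 0 -0.046;1 -0.95 -0.54 0 -0.046;1 -0.95 -0.54 0 -0.046"}}

```text
time: 1.62
ee_pos: [0.2704, 0.4091, 0.2438]
eef_rot: [0.001, 1.0, 0.0, -0.0]
contact_force: [-0.9, -0.6, 0.4]
opening: 1.002
finger_force: 0.0
```

Call:
{"name": "carry_out", "arguments": {"rows": "1 -1 -1 0 0;1 -1 -1 0 0;1 -1 -1 0 0;1 -1 -1 0 0;1 -1 -1 0 0"}}

```text
time: 2.25
ee_pos: [0.4211, 0.2588, 0.2434]
eef_rot: [0.001, 1.0, 0.0, -0.0]
contact_force: [-0.7, 1.2, 0.3]
opening: 0.999
finger_force: 0.0
```

Call:
{"name": "carry_out", "arguments": {"rows": "0.6 -1 -1 0 0;0.6 -1 -1 0 0;0.6 -1 -1 0 0;0.6 -1 -1 0 0;0.6 -1 -1 0 0"}}

```text
time: 2.88
ee_pos: [0.5704, 0.1094, 0.243]
eef_rot: [0.0, 1.0, 0.0, -0.001]
contact_force: [-0.4, 0.8, 0.4]
opening: 0.602
finger_force: 0.0
```

Call:
{"name": "carry_out", "arguments": {"rows": "0.6 -0.05 -0.276 0 0;0.6 -0.05 -0.276 0 0;0.6 -0.05 -0.276 0.35 0;0.6 -0.05 -0.276 0.7 0;0.6 -0.05 -0.276 0.7 0;0.6 -0.05 -0.276 0.7 0"}}

```text
time: 3.62
ee_pos: [0.5783, 0.0686, 0.1406]
eef_rot: [-0.0, 1.0, 0.0, 0.001]
contact_force: [0.1, -0.3, -0.4]
opening: 0.602
finger_force: 0.0
```

Call:
{"name": "carry_out", "arguments": {"rows": "0.22 0 0 0 0;0.22 0 0 0 0;0.22 0 0 0 0;0.22 0 0 0 0;0.22 0 0 0 0"}}

```text
time: 4.25
ee_pos: [0.578, 0.0675, 0.1391]
eef_rot: [0.0, 1.0, 0.0, 0.0]
contact_force: [0.3, 2.7, 3.2]
opening: 0.229
finger_force: 21.0
```

Run:
```python
from h import *
a=cams.read_camera("top");s=cams.read_camera("scene")
o=np.zeros((400,800,3),np.uint8)
o[:,:400]=cv2.resize(a[160:260,200:300],(400,400));o[:,400:]=cv2.resize(s[130:230,190:290],(400,400))
cv2.imwrite("pics/g1.png",o);print(arm.observe())
```

```text
{'time': 4.35, 'q': array([-7.57557746e-02,  4.02137668e-01,  1.59936986e+00,  7.22150747e-04,
        1.13945308e+00, -1.64605207e+00]), 'joint_vel': array([-0.00029229, -0.00091814,  0.00012982, -0.00269554, -0.00051644,
        0.00055771]), 'tau': array([-1.79200005e+00, -4.64163530e+01, -2.44052929e+01, -9.66979377e-01,
       -2.35409830e-01, -2.10547896e-04]), 'ee_pos': array([0.57800491, 0.06747244, 0.13908972]), 'eef_rot': array([4.00872461e-04, 9.99999816e-01, 3.03276724e-04, 3.39869405e-04]), 'contact_force': array([-1.86497434,  2.4574187 ,  4.97123087]), 'moment': array([0.56846836, 0.07237258, 0.04070189]), 'finger_force': 21.07413329242263, 'opening': 0.22752834237827976}
```

View pics/g1.png

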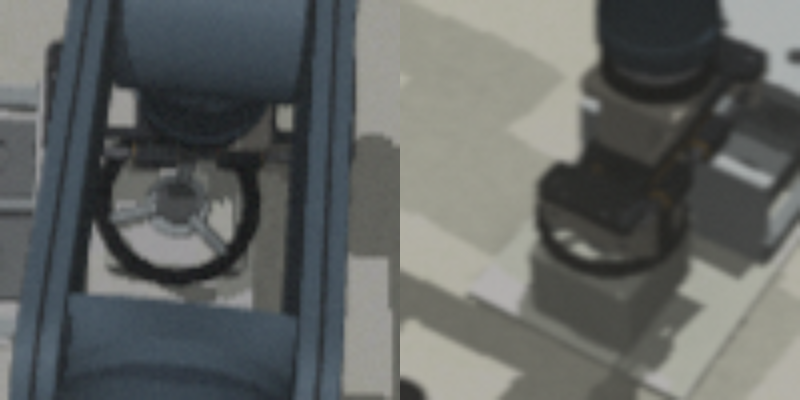

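Knob gripped squarely; position matches the measured 46 mm radius at −13°. Force is set by the commanded squeeze (about 21 N for 0.017 below contact).

Run:
```python
import numpy as np
for k in range(3):
    p0=np.radians(-13.2-300*k)
    print(";".join("0.21 %.3f %.3f 0 0"%(-.046*(np.cos(p)-np.cos(p0))/.15,.046*(np.sin(p)-np.sin(p0))/.15) for p in p0-np.radians(25)*np.arange(1,13)))
```

```text
0.21 0.058 -0.120 0 0;0.21 0.160 -0.204 0 0;0.21 0.289 -0.236 0 0;0.21 0.419 -0.212 0 0;0.21 0.527 -0.134 0 0;0.21 0.592 -0.019 0 0;0.21 0.602 0.114 0 0;0.21 0.555 0.238 0 0;0.21 0.460 0.331 0 0;0.21 0.335 0.375 0 0;0.21 0.203 0.361 0 0;0.21 0.089 0.294 0 0
0.21 -0.075 -0.110 0 0;0.21 -0.096 -0.241 0 0;0.21 -0.060 -0.368 0 0;0.21 0.026 -0.469 0 0;0.21 0.147 -0.524 0 0;0.21 0.280 -0.522 0 0;0.21 0.400 -0.465 0 0;0.21 0.484 -0.362 0 0;0.21 0.516 -0.233 0 0;0.21 0.492 -0.103 0 0;0.21 0.414 0.005 0 0;0.21 0.299 0.070 0 0
0.21 -0.132 0.010 0 0;0.21 -0.257 -0.037 0 0;0.21 -0.349 -0.132 0 0;0.21 -0.393 -0.257 0 0;0.21 -0.380 -0.389 0 0;0.21 -0.312 -0.504 0 0;0.21 -0.203 -0.578 0 0;0.21 -0.072 -0.600 0 0;0.21 0.056 -0.564 0 0;0.21 0.157 -0.477 0 0;0.21 0.212 -0.356 0 0;0.21 0.210 -0.224 0 0
```

Call:
{"name": "carry_out", "arguments": {"rows": "0.21 0.058 -0.120 0 0;0.21 0.160 -0.204 0 0;0.21 0.289 -0.236 0 0;0.21 0.419 -0.212 0 0;0.21 0.527 -0.134 0 0;0.21 0.592 -0.019 0 0;0.21 0.602 0.114 0 0;0.21 0.555 0.238 0 0;0.21 0.460 0.331 0 0;0.21 0.335 0.375 0 0;0.21 0.203 0.361 0 0;0.21 0.089 0.294 0 0"}}

```text
time: 5.85
ee_pos: [0.5645, 0.113, 0.1391]
eef_rot: [-0.0, 1.0, 0.001, -0.0]
contact_force: [-3.5, 0.2, 7.0]
opening: 0.225
finger_force: 30.0
```

Call:
{"name": "carry_out", "arguments": {"rows": "0.21 -0.075 -0.110 0 0;0.21 -0.096 -0.241 0 0;0.21 -0.060 -0.368 0 0;0.21 0.026 -0.469 0 0;0.21 0.147 -0.524 0 0;0.21 0.280 -0.522 0 0;0.21 0.400 -0.465 0 0;0.21 0.484 -0.362 0 0;0.21 0.516 -0.233 0 0;0.21 0.492 -0.103 0 0;0.21 0.414 0.005 0 0;0.21 0.299 0.070 0 0"}}

```text
time: 7.35
ee_pos: [0.5181, 0.1225, 0.1391]
eef_rot: [-0.0, 1.0, -0.0, -0.002]
contact_force: [-1.8, -4.8, 8.2]
opening: 0.229
finger_force: 30.0
```

Call:
{"name": "carry_out", "arguments": {"rows": "0.21 -0.132 0.010 0 0;0.21 -0.257 -0.037 0 0;0.21 -0.349 -0.132 0 0;0.21 -0.393 -0.257 0 0;0.21 -0.380 -0.389 0 0;0.21 -0.312 -0.504 0 0;0.21 -0.203 -0.578 0 0;0.21 -0.072 -0.600 0 0;0.21 0.056 -0.564 0 0;0.21 0.157 -0.477 0 0;0.21 0.212 -0.356 0 0;0.21 0.212 -0.310 0 0"}}

```text
time: 8.85
ee_pos: [0.4875, 0.0758, 0.1391]
eef_rot: [-0.0, 1.0, -0.001, 0.0]
contact_force: [0.3, -3.0, 6.9]
opening: 0.227
finger_force: 30.0
```

Call:
{"name": "carry_out", "arguments": {"rows": "0.21 0 0.03 0 0;0.21 0 0.06 0 0;0.21 -0.004 0.085 0 0;0.21 -0.004 0.085 0 0"}}

```text
time: 9.35
ee_pos: [0.4876, 0.0801, 0.139]
eef_rot: [-0.001, 1.0, -0.008, -0.002]
contact_force: [-3.5, -34.2, 10.2]
opening: 0.229
finger_force: 30.0
```

Call:
{"name": "carry_out", "arguments": {"rows": "0.21 -0.002 0.010 0 0;0.21 -0.005 0.02 0 0;0.21 -0.005 0.02 0 0"}}

```text
time: 9.72
ee_pos: [0.4877, 0.0805, 0.139]
eef_rot: [-0.001, 1.0, -0.01, -0.003]
contact_force: [-7.7, -44.5, 12.5]
opening: 0.228
finger_force: 30.0
```

Call:
{"name": "carry_out", "arguments": {"rows": "0.21 0 -0.06 0 0;0.21 0 -0.06 0 0;0.5 0 -0.06 0 0;0.5 0 -0.06 0 0;0.5 0 -0.06 -0.3 0;0.5 0 -0.06 -0.8 0;0.5 0 -0.06 -0.8 0;0.5 0 -0.06 -0.8 0"}}

```text
time: 10.72
ee_pos: [0.489, 0.0824, 0.2586]
eef_rot: [0.0, 1.0, 0.0, 0.0]
contact_force: [-0.1, 0.1, -1.4]
opening: 0.502
finger_force: 0.0
```

Call:
{"name": "carry_out", "arguments": {"rows": "0.5 0 -1 0 0;0.5 0 -1 0 0;0.5 0 -1 0 0;0.5 0 -1 0 0;0.5 0 -1 0 0"}}

```text
time: 11.35
ee_pos: [0.4882, -0.067, 0.2571]
eef_rot: [0.0, 1.0, 0.001, -0.002]
contact_force: [-0.1, 0.0, 0.9]
opening: 0.5
finger_force: 0.0
```

Run:
```python
from h import *
a=cams.read_camera("top");s=cams.read_camera("scene")
cv2.imwrite("pics/t2.png",a);cv2.imwrite("pics/s2.png",s)
o=np.zeros((600,800,3),np.uint8)
o[:300,:]=cv2.resize(a[175:250,90:290],(800,300),interpolation=cv2.INTER_CUBIC);o[300:,:320]=cv2.resize(s[105:255,205:325],(320,300),interpolation=cv2.INTER_CUBIC) if 0 else cv2.resize(s[105:217,205:325],(320,300),interpolation=cv2.INTER_CUBIC)
o[300:,320:]=cv2.resize(a[175:250,290:410],(480,300),interpolation=cv2.INTER_CUBIC)
cv2.imwrite("pics/c3.png",o)
for t in ["pin_stand","stand1"]:
    for c in("scene","top"):
        nets
        print(t,c,[(at_z(c,d["centre"],0)[:2].round(3).tolist(),round(d["conf"],2)) for d in nets.spot_point(c,t)][:8])
```

```text
pin_stand scene [([0.484, -0.256], 0.59)]
pin_stand top [([0.488, -0.237], 0.46)]
stand1 scene [([0.586, -0.135], 0.97), ([0.472, -0.334], 0.85), ([0.592, -0.228], 0.62)]
stand1 top [([0.6, -0.349], 0.67), ([0.475, -0.344], 0.55)]
```

View pics/c3.png

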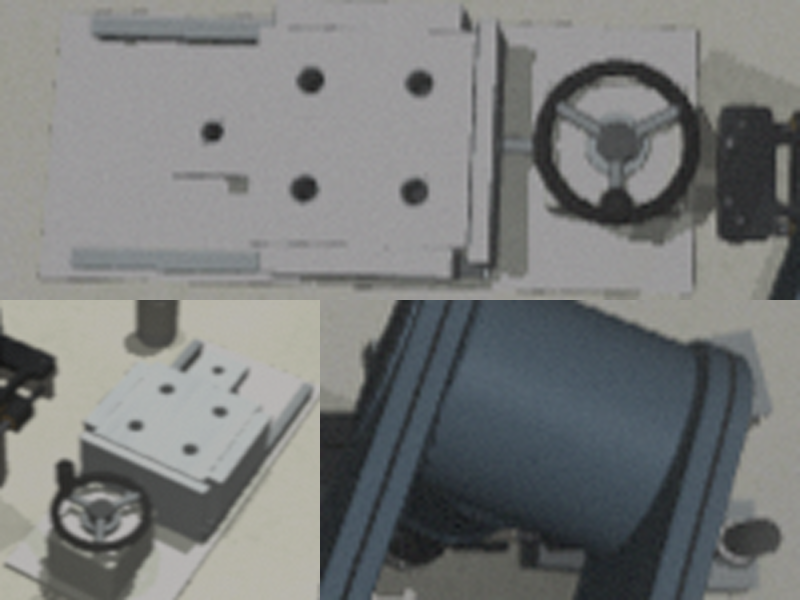

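Run:
```python
from fit import *
t2=[zc(x,y,175,90) for x,y in [(311,81),(419,83),(304,188),(414,191),(212,131),(618,142)]]
k=320/120.
s2=[zc(x,y-300,105,205,k) for x,y in [(220,411),(190,449),(167,389),(136,426),(218,371)]]
def R(p):
    M=model(p,p[3]);r=[]
    for c,o in(("top",t2),("scene",s2)):
        for m,q in zip(M,o): r+=list(proj(c,m)-q)
    for c,o in(("top",top),("scene",sc)):
        for m,q in zip(model(p,0),o): r+=list(proj(c,m)-q)
    return r
f=least_squares(R,[.53,.25,0,.09]);print(f.x,np.array(f.fun).reshape(-1,2).round(1).tolist());print(model(f.x,f.x[3]))
ax=model(f.x)[5];q=at_z("top",zc(616,205,175,90),.152)-ax;print(q,np.degrees(np.arctan2(q[1],q[0])))
```

```text
[ 0.5333  0.2531 -0.0007  0.0888] [[-0.3, -0.3], [-0.0, -0.0], [0.1, -0.2], [0.1, -0.1], [0.1, -0.2], [-0.2, 0.1], [0.4, -0.2], [0.2, -0.2], [0.2, -0.3], [-0.1, -0.3], [-0.1, -0.2], [-0.2, -0.4], [0.1, -0.1], [-0.0, -0.5], [0.2, -0.1], [-0.1, -0.4], [-0.2, 0.1], [0.5, 0.0], [0.6, -0.2], [0.5, 0.1], [0.5, -0.3], [0.4, -0.1], [0.0, -0.1]]
[[0.5709 0.2917 0.1   ]
 [0.5708 0.2167 0.1   ]
 [0.4959 0.2917 0.1   ]
 [0.4958 0.2167 0.1   ]
 [0.5334 0.3567 0.1   ]
 [0.5332 0.0781 0.108 ]]
[-0.0473  0.0007  0.044 ] 179.16817192827685
```

Run:
```python
from fit import *
t2=[zc(x,y,175,90) for x,y in [(311,81),(419,83),(304,188),(414,191),(212,131)]]
s2=[zc(x,y-300,105,205,320/120.) for x,y in [(220,411),(190,449),(167,389),(136,426),(218,371)]]
for cs in ["top","scene"]:
  def R(p):
    r=[]
    for c,o,car in(("top",t2,p[3]),("scene",s2,p[3]),("top",top,p[4]),("scene",sc,p[4])):
        if c==cs:
            for m,q in zip(model(p,car),o): r+=list(proj(c,m)-q)
    return r
  f=least_squares(R,[.53,.25,0,.09,0]);print(cs,f.x)
# stop bar edge vs plate edge in top: plate edge near (468,60..240), stop bar near face top edge (478,..)
for x,y in [(466,130),(480,130),(497,130)]: print(at_z("top",zc(x,y,175,90),.1))
# full bars
for n in ("top","scene"):
    pass
```

```text
top [ 0.5333  0.2533 -0.0013  0.0895  0.0011]
scene [ 0.5333  0.2531  0.0035  0.0877 -0.0022]
[0.539  0.1829 0.1   ]
[0.5392 0.1733 0.1   ]
[0.5396 0.1617 0.1   ]
```

Run:
```python
import cv2,numpy as np
a=cv2.imread("pics/t2.png");s=cv2.imread("pics/s2.png")
o=np.zeros((600,800,3),np.uint8)
o[:,:400]=cv2.resize(a[174:249,190:240],(400,600),interpolation=cv2.INTER_NEAREST)
o[:400,400:]=cv2.resize(s[140:190,230:280],(400,400),interpolation=cv2.INTER_NEAREST)
cv2.imwrite("pics/c4.png",o)
print(a[200:226:5,200:218].mean(2).astype(int))
```

```text
[[154 155 151 156 155 153 153 154 102 148 154 154 155 110  63  58 100 108]
 [155 154 154 153 149 155 153 153 100 147 153 154 155  91  59  66 103 109]
 [154 151 155 154 154 155 154 132 122 150 153 153 154  82  71  76 111 118]
 [154 154 153 153 151 153 153 123 147 154 155 155 153  80  57  87 106 108]
 [152 156 151 155 153 154 155  98 146 156 154 153 133  74  55  90 108 109]
 [156 155 155 155 152 157 154 105 144 157 154 154 108  64  58 103 109 109]]
```

View pics/c4.png

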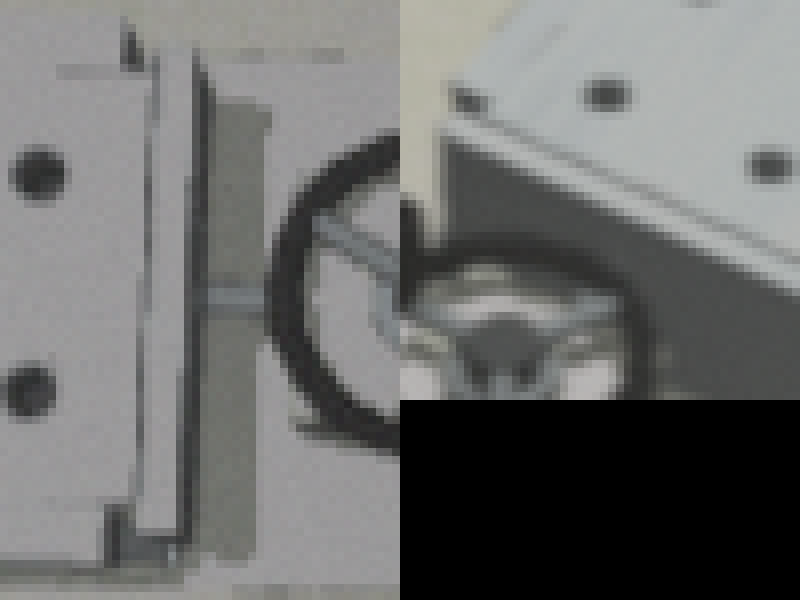

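The gap between plate and stop bar is a thin line (~1 mm at zoomed column 145), as the drawing gives when home (75 vs 76 mm): the plate is home. Next, the pin.

Call:
{"name": "carry_out", "arguments": {"rows": "0.5 0 -1 0 0;0.5 0 -1 0 0;0.5 0 -1 0 0;0.5 0 -1 0 0"}}

```text
time: 12.15
ee_pos: [0.4889, -0.2194, 0.2584]
eef_rot: [0.002, 1.0, 0.0, -0.0]
contact_force: [0.2, 0.2, 0.7]
opening: 0.502
finger_force: 0.0
```

Call:
{"name": "carry_out", "arguments": {"rows": "0.5 0 -0.18 0 0;0.5 0 -0.18 0 0;0.5 0 -0.18 0.3 0;0.5 0 -0.18 0.6 0;0.5 0 -0.18 0.92 0;0.5 0 -0.18 0.92 0;0.5 0 -0.18 0.92 0"}}

```text
time: 13.02
ee_pos: [0.4899, -0.2446, 0.1224]
eef_rot: [-0.0, 1.0, -0.0, 0.001]
contact_force: [1.5, -0.1, -0.0]
opening: 0.501
finger_force: 0.0
```

Call:
{"name": "carry_out", "arguments": {"rows": "0.3 0 0 0 0;0.25 0 0 0 0;0.22 0 0 0 0;0.2 0 0 0 0;0.18 0 0 0 0;0.18 0 0 0 0"}}

```text
time: 13.78
ee_pos: [0.489, -0.2451, 0.1208]
eef_rot: [0.0, 1.0, -0.0, 0.0]
contact_force: [0.5, 1.0, 1.0]
opening: 0.188
finger_force: 19.7
```

Call:
{"name": "carry_out", "arguments": {"rows": "0.45 0 0 0 0;0.45 0 0 0 0.25;0.45 0 0 0 0.25;0.45 0 0 0 0.25;0.45 0 0 0 0.25;0.45 0 0 0 0.25;0.45 0 0 0 0.25;0.45 0 0 0 0.25;0.45 0 0 0 0.25;0.45 0 0 0 0.25;0.45 0 0 0 0.25;0.45 0 0 0 0.25"}}

```text
time: 15.28
ee_pos: [0.4888, -0.2449, 0.1205]
eef_rot: [0.707, 0.707, -0.0, -0.0]
contact_force: [-0.1, -0.3, -0.2]
opening: 0.448
finger_force: 0.0
```

Call:
{"name": "carry_out", "arguments": {"rows": "0.3 0 0 0.03 0;0.25 0 0 0.03 0;0.22 0 0 0.03 0;0.2 0 0 0.03 0;0.17 0 0 0.03 0;0.17 0 0 0.03 0;0.17 0 0 0.03 0"}}

```text
time: 16.15
ee_pos: [0.489, -0.245, 0.1162]
eef_rot: [0.707, 0.707, 0.0, 0.0]
contact_force: [-0.1, -0.9, 0.3]
opening: 0.188
finger_force: 30.0
```

Call:
{"name": "carry_out", "arguments": {"rows": "0.17 0 0 -0.15 0;0.17 0 0 -0.4 0;0.17 0 0 -0.8 0;0.17 0 0 -1 0;0.17 0 0 -1 0"}}

```text
time: 16.77
ee_pos: [0.4899, -0.2457, 0.2686]
eef_rot: [0.707, 0.707, 0.0, 0.003]
contact_force: [0.6, 0.6, -0.7]
opening: 0.187
finger_force: 30.0
```

Call:
{"name": "carry_out", "arguments": {"rows": "0.17 0.3 0.05 -0.2 0;0.17 0.6 0.15 -0.2 0;0.17 1 0.296 -0.2 0;0.17 1 0.296 -0.2 0;0.17 1 0.296 -0.2 0"}}

```text
time: 17.4
ee_pos: [0.5327, -0.0947, 0.2943]
eef_rot: [0.707, 0.707, -0.001, -0.001]
contact_force: [0.3, -0.5, -1.2]
opening: 0.187
finger_force: 30.0
```

Call:
{"name": "carry_out", "arguments": {"rows": "0.17 0.3 0 0 0;0.17 0.6 0 0 0;0.17 1 0 0 0;0.17 1 0 0 0"}}

```text
time: 17.9
ee_pos: [0.5328, 0.057, 0.2953]
eef_rot: [0.706, 0.708, -0.0, -0.001]
contact_force: [-0.3, -0.3, -1.5]
opening: 0.188
finger_force: 30.0
```

Call:
{"name": "carry_out", "arguments": {"rows": "0.17 0.3 0 0 0;0.17 0.6 0 0 0;0.17 1 0 0 0;0.17 1 0 0 0"}}

```text
time: 18.4
ee_pos: [0.5336, 0.2064, 0.2951]
eef_rot: [0.706, 0.708, -0.0, -0.001]
contact_force: [-0.0, -0.5, -0.5]
opening: 0.189
finger_force: 30.0
```

Call:
{"name": "carry_out", "arguments": {"rows": "0.17 0.3 0 0 0;0.17 0.6 0 0 0;0.17 1 0 0 0;0.17 1 0 0 0;0.17 1 0 0 0"}}

```text
time: 19.02
ee_pos: [0.5346, 0.3527, 0.2952]
eef_rot: [0.708, 0.706, -0.001, 0.0]
contact_force: [-0.5, -0.8, -1.7]
opening: 0.185
finger_force: 30.0
```

Call:
{"name": "carry_out", "arguments": {"rows": "0.17 0 0 0.2 0;0.17 0 0 0.42 0;0.17 0 0 0.42 0;0.17 0 0 0.42 0;0.17 0 0 0.42 0"}}

```text
time: 19.65
ee_pos: [0.5349, 0.3547, 0.2352]
eef_rot: [0.708, 0.707, 0.001, 0.001]
contact_force: [0.2, 0.9, -0.5]
opening: 0.191
finger_force: 30.0
```

Run:
```python
from h import *
np.set_printoptions(precision=4,suppress=True)
a=cams.read_camera("top");s=cams.read_camera("scene")
cv2.imwrite("pics/t3.png",a);cv2.imwrite("pics/s3.png",s)
o=np.zeros((480,800,3),np.uint8)
p=arm.observe();print(p["ee_pos"],p["eef_rot"]);e=p["ee_pos"]
tip=e-[0,0,.1102]
r,c=proj("scene",tip).astype(int);print("tip proj",proj("scene",tip),"hole proj",proj("scene",[.5334,.3563,.1]),r-30,c-25)
o[:,:400]=cv2.resize(s[r-30:r+30,c-25:c+25],(400,480),interpolation=cv2.INTER_CUBIC)
r,c=proj("top",[.5334,.3563,.1]).astype(int);print("top hole",r,c,proj("top",tip))
o[:,400:]=cv2.resize(a[r-30:r+30,c-25:c+25],(400,480),interpolation=cv2.INTER_CUBIC)
cv2.imwrite("pics/c5.png",o)
```

```text
[0.5344 0.355  0.2347] [0.7074 0.7068 0.0012 0.0005]
tip proj [126.0381 286.8727] hole proj [131.2715 286.2101] 96 261
top hole 207 142 [205.8962 140.7896]
```

View pics/c5.png

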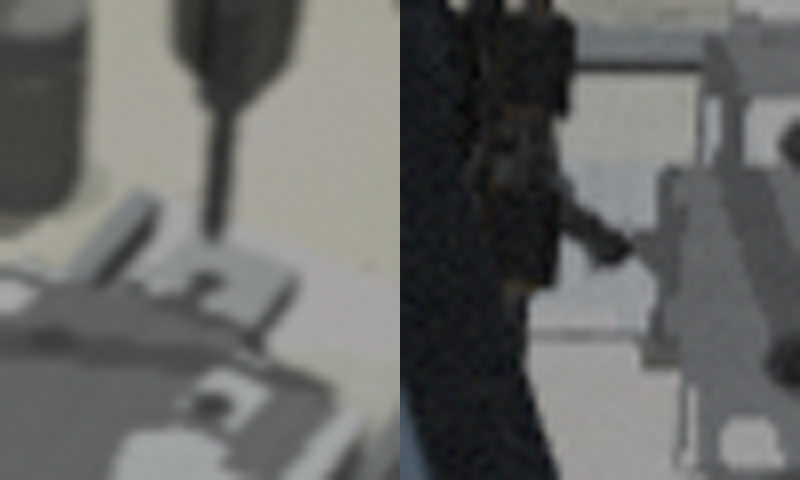

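Call:
{"name": "carry_out", "arguments": {"rows": "0.17 0.009 -0.007 0.05 0;0.17 0.009 -0.007 0.1 0;0.17 0.009 -0.007 0.14 0;0.17 0.009 -0.007 0.18 0;0.17 0.009 -0.007 0.22 0;0.17 0.009 -0.007 0.26 0;0.17 0.009 -0.007 0.26 0;0.17 0.009 -0.007 0.26 0"}}

```text
time: 20.75
ee_pos: [0.5328, 0.3564, 0.1943]
eef_rot: [0.707, 0.707, 0.0, 0.0]
contact_force: [-1.0, 0.7, -2.2]
opening: 0.186
finger_force: 30.0
```

Call:
{"name": "carry_out", "arguments": {"rows": "0.17 0 0 0.05 0;0.17 0 0 0.1 0;0.17 0 0 0.15 0;0.17 0 0 0.2 0;0.17 0 0 0.25 0;0.17 0 0 0.3 0;0.17 0 0 0.34 0;0.17 0 0 0.37 0;0.17 0 0 0.37 0;0.17 0 0 0.37 0"}}

```text
time: 22.0
ee_pos: [0.5329, 0.3564, 0.1389]
eef_rot: [0.707, 0.707, 0.0, 0.0]
contact_force: [0.4, 0.7, -0.9]
opening: 0.188
finger_force: 30.0
```

Call:
{"name": "carry_out", "arguments": {"rows": "0.17 0 0 0.01 0;0.17 0 0 0.02 0;0.17 0 0 0.03 0;0.17 0 0 0.03 0;0.17 0 0 0.03 0"}}

```text
time: 22.62
ee_pos: [0.5328, 0.3564, 0.1352]
eef_rot: [0.707, 0.707, 0.0, 0.0]
contact_force: [-1.9, -1.0, 6.5]
opening: 0.19
finger_force: 30.0
```

Call:
{"name": "carry_out", "arguments": {"rows": "0.3 0 0 0.03 0;0.4 0 0 0.03 0;0.4 0 0 -0.1 0;0.4 0 0 -0.4 0;0.4 0 0 -0.8 0;0.4 0 0 -1 0;0.4 0 0 -1 0"}}

```text
time: 23.5
ee_pos: [0.5337, 0.3569, 0.2869]
eef_rot: [0.707, 0.707, 0.003, 0.001]
contact_force: [0.6, 0.4, -2.0]
opening: 0.4
finger_force: 0.0
```

Call:
{"name": "carry_out", "arguments": {"rows": "0.5 -0.5 0 0 0;0.5 -1 0 0 0;0.5 -1 0 0 0;0.5 -1 0 0 0;0.5 -1 0 0 0"}}

```text
time: 24.12
ee_pos: [0.5321, 0.2069, 0.2828]
eef_rot: [0.707, 0.707, -0.001, -0.001]
contact_force: [-0.1, -0.6, -0.3]
opening: 0.497
finger_force: 0.0
```

Run:
```python
from h import *
a=cams.read_camera("top");s=cams.read_camera("scene")
cv2.imwrite("pics/t4.png",a);cv2.imwrite("pics/s4.png",s)
o=np.zeros((600,800,3),np.uint8)
o[:300,:480]=cv2.resize(a[175:250,290:410],(480,300),interpolation=cv2.INTER_CUBIC)
o[:300,480:]=cv2.resize(s[225:345,115:243],(320,300),interpolation=cv2.INTER_CUBIC)
o[300:,:400]=cv2.resize(a[165:240,90:190],(400,300),interpolation=cv2.INTER_CUBIC)
o[300:,400:]=cv2.resize(s[105:180,225:325],(400,300),interpolation=cv2.INTER_CUBIC)
cv2.imwrite("pics/c6.png",o)
print(arm.observe()["ee_pos"],proj("scene",[.5334,.3563,.105]))
for t in ["electrode1","stand1"]:
    for c in("scene","top"):
        print(t,c,[(at_z(c,d["centre"],.006 if t[0]=="e" else 0)[:2].round(4).tolist(),round(d["conf"],2)) for d in nets.spot_point(c,t)][:8])
```

```text
[0.53226273 0.20744699 0.2832825 ] [130.15038035 286.32483964]
electrode1 scene [([0.4788, -0.3408], 0.56), ([0.5898, -0.1235], 0.54), ([0.5784, -0.2307], 0.47)]
electrode1 top [([0.4844, -0.3459], 0.69), ([0.5875, -0.1275], 0.46)]
stand1 scene [([0.5837, -0.1406], 0.82), ([0.5899, -0.2278], 0.63), ([0.4523, 0.3969], 0.63), ([0.468, -0.3349], 0.62), ([0.5964, -0.3508], 0.58)]
stand1 top [([0.4749, -0.3493], 0.85), ([0.5993, -0.1314], 0.81), ([0.5876, -0.2319], 0.73)]
```

View pics/c6.png

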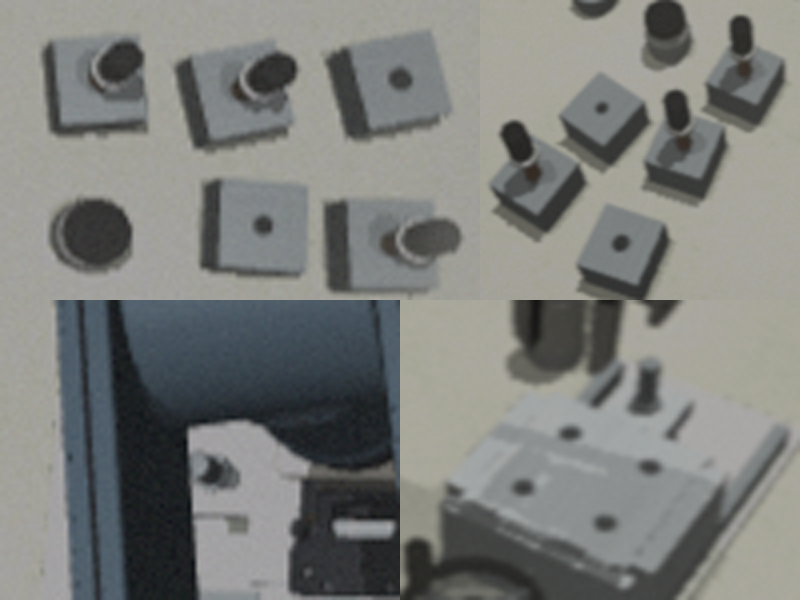

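Pin is seated with its collar on the tongue (bottom-right crop, ~(648,400)); the stands are where they were. Now electrode 1.

Call:
{"name": "carry_out", "arguments": {"rows": "0.5 -0.4 0.08 0 0;0.5 -0.8 0.16 0 0;0.5 -1 0.2 0 0;0.5 -1 0.2 0 0"}}

```text
time: 24.92
ee_pos: [0.563, 0.0546, 0.284]
eef_rot: [0.708, 0.706, -0.0, 0.0]
contact_force: [-0.1, 0.4, -0.8]
opening: 0.499
finger_force: 0.0
```

Call:
{"name": "carry_out", "arguments": {"rows": "0.5 -0.4 0.08 0 0;0.5 -0.8 0.16 0.1 0;0.5 -1 0.2 0.1 0;0.5 -1 0.2 0.1 0;0.5 -1 0.2 0.1 0"}}

```text
time: 25.55
ee_pos: [0.5924, -0.0919, 0.2693]
eef_rot: [0.707, 0.707, 0.0, -0.0]
contact_force: [0.2, 0.7, 0.1]
opening: 0.499
finger_force: 0.0
```

Call:
{"name": "carry_out", "arguments": {"rows": "0.5 -0.22 0 0.1 0;0.5 -0.22 0 0.3 0;0.5 -0.22 0 0.6 0;0.5 -0.22 0 0.8 0;0.5 -0.22 0 0.93 0;0.5 -0.22 0 0.93 0;0.5 -0.22 0 0.93 0"}}

```text
time: 26.42
ee_pos: [0.5931, -0.1257, 0.131]
eef_rot: [0.707, 0.707, 0.0, 0.001]
contact_force: [1.0, -0.4, 0.2]
opening: 0.496
finger_force: 0.0
```

Call:
{"name": "carry_out", "arguments": {"rows": "0.35 0 0 0 0;0.3 0 0 0 0;0.28 0 0 0 0;0.265 0 0 0 0;0.255 0 0 0 0;0.255 0 0 0 0"}}

```text
time: 27.18
ee_pos: [0.5923, -0.1268, 0.1297]
eef_rot: [0.707, 0.707, -0.0, -0.0]
contact_force: [-0.2, -0.0, 0.4]
opening: 0.257
finger_force: 4.1
```

Call:
{"name": "carry_out", "arguments": {"rows": "0.45 0 0 0 0;0.45 0 0 0 0;0.45 0 0 0 -0.25;0.45 0 0 0 -0.25;0.45 0 0 0 -0.25;0.45 0 0 0 -0.25;0.45 0 0 0 -0.25;0.45 0 0 0 -0.25;0.45 0 0 0 -0.25;0.45 0 0 0 -0.25;0.45 0 0 0 -0.25;0.45 0 0 0 -0.25"}}

```text
time: 28.68
ee_pos: [0.5923, -0.1267, 0.1296]
eef_rot: [0.001, 1.0, 0.0, -0.0]
contact_force: [-0.0, -1.1, -0.3]
opening: 0.455
finger_force: 0.0
```

Call:
{"name": "carry_out", "arguments": {"rows": "0.35 0 0 0 -0;0.3 0 0 0 0;0.28 0 0 0 0;0.265 0 0 0 0;0.25 0 0 0 0;0.248 0 0 0 0;0.248 0 0 0 0"}}

```text
time: 29.55
ee_pos: [0.5923, -0.1267, 0.1296]
eef_rot: [0.0, 1.0, -0.0, -0.0]
contact_force: [0.4, -0.8, 0.6]
opening: 0.254
finger_force: 15.3
```

Call:
{"name": "carry_out", "arguments": {"rows": "0.251 0 0 -0.1 0;0.251 0 0 -0.2 0;0.251 0 0 -0.4 0;0.251 0 0 -0.6 0;0.251 0 0 -0.8 0;0.251 0 0 -1 0;0.251 0 0 -1 0"}}

```text
time: 30.42
ee_pos: [0.5936, -0.1271, 0.2835]
eef_rot: [0.0, 1.0, -0.001, 0.003]
contact_force: [0.3, -0.1, -1.8]
opening: 0.256
finger_force: 10.4
```

Call:
{"name": "carry_out", "arguments": {"rows": "0.251 0 0.2 -0.1 0;0.251 0.05 0.5 -0.1 0;0.251 0.1 0.8 -0.1 0;0.251 0.143 1 -0.1 0;0.251 0.143 1 -0.1 0"}}

```text
time: 31.05
ee_pos: [0.5699, 0.0255, 0.2937]
eef_rot: [-0.001, 1.0, 0.0, -0.001]
contact_force: [0.8, -0.3, -0.9]
opening: 0.256
finger_force: 10.4
```

Call:
{"name": "carry_out", "arguments": {"rows": "0.251 0 0.2 0 0;0.251 0 0.5 0 0;0.251 0 0.8 0 0;0.251 0 1 0 0;0.251 0 1 0 0"}}

```text
time: 31.68
ee_pos: [0.571, 0.1743, 0.2936]
eef_rot: [-0.001, 1.0, -0.0, -0.001]
contact_force: [0.1, -1.2, -1.8]
opening: 0.258
finger_force: 10.4
```

Call:
{"name": "carry_out", "arguments": {"rows": "0.251 0 0.2 0 0;0.251 0 0.5 0 0;0.251 0 0.7 0 0;0.251 0 0.784 0 0;0.251 0 0.784 0 0;0.251 0 0.784 0 0;0.251 0 0.784 0 0"}}

```text
time: 32.55
ee_pos: [0.5715, 0.2896, 0.2948]
eef_rot: [0.001, 1.0, -0.0, 0.0]
contact_force: [0.0, 0.4, -1.2]
opening: 0.255
finger_force: 10.4
```

Call:
{"name": "carry_out", "arguments": {"rows": "0.251 0.005 0.008 0.15 0;0.251 0.005 0.008 0.3 0;0.251 0.005 0.008 0.4 0;0.251 0.005 0.008 0.45 0;0.251 0.005 0.008 0.49 0;0.251 0.005 0.008 0.52 0;0.251 0.005 0.008 0.55 0;0.251 0.005 0.008 0.58 0;0.251 0.005 0.008 0.58 0;0.251 0.005 0.008 0.58 0"}}

```text
time: 33.8
ee_pos: [0.5706, 0.2921, 0.2078]
eef_rot: [0.0, 1.0, 0.0, 0.0]
contact_force: [-1.0, -0.4, -0.5]
opening: 0.253
finger_force: 10.4
```

Call:
{"name": "carry_out", "arguments": {"rows": "0.251 0 -0.006 0.05 0;0.251 0 -0.006 0.1 0;0.251 0 -0.006 0.15 0;0.251 0 -0.006 0.2 0;0.251 0 -0.006 0.25 0;0.251 0 -0.006 0.3 0;0.251 0 -0.006 0.35 0;0.251 0 -0.006 0.4 0;0.251 0 -0.006 0.43 0;0.251 0 -0.006 0.445 0;0.251 0 -0.006 0.445 0;0.251 0 -0.006 0.445 0"}}

```text
time: 35.3
ee_pos: [0.5707, 0.2913, 0.1412]
eef_rot: [0.0, 1.0, 0.0, 0.0]
contact_force: [0.1, 0.6, -0.4]
opening: 0.256
finger_force: 10.4
```

Call:
{"name": "carry_out", "arguments": {"rows": "0.251 0 0 0.005 0;0.251 0 0 0.01 0;0.251 0 0 0.013 0;0.251 0 0 0.013 0;0.251 0 0 0.013 0"}}

```text
time: 35.92
ee_pos: [0.5705, 0.2912, 0.139]
eef_rot: [0.0, 1.0, 0.0, 0.0]
contact_force: [0.2, -0.1, -0.6]
opening: 0.259
finger_force: 10.4
```

Call:
{"name": "carry_out", "arguments": {"rows": "0.251 0 0 0.004 0;0.251 0 0 0.008 0;0.251 0 0 0.008 0;0.251 0 0 0.008 0"}}

```text
time: 36.42
ee_pos: [0.5706, 0.2912, 0.1386]
eef_rot: [0.0, 1.0, 0.0, 0.0]
contact_force: [-1.6, -0.8, 5.0]
opening: 0.254
finger_force: 10.4
```

Call:
{"name": "carry_out", "arguments": {"rows": "0.27 0 0 0.008 0;0.35 0 0 0.005 0;0.45 0 0 0.005 0;0.45 0 0 -0.1 0;0.45 0 0 -0.4 0;0.45 0 0 -0.8 0;0.45 0 0 -1 0;0.45 0 0 -1 0"}}

```text
time: 37.42
ee_pos: [0.5719, 0.2917, 0.2923]
eef_rot: [0.0, 1.0, 0.001, 0.004]
contact_force: [-0.2, -0.8, -0.6]
opening: 0.45
finger_force: 0.0
```

Call:
{"name": "carry_out", "arguments": {"rows": "0.5 0 -0.4 0 0;0.5 -0.05 -0.8 0 0;0.5 -0.103 -1 0 0;0.5 -0.103 -1 0 0"}}

```text
time: 37.92
ee_pos: [0.5857, 0.1389, 0.2863]
eef_rot: [0.002, 1.0, -0.0, -0.001]
contact_force: [-0.1, 0.5, 0.4]
opening: 0.499
finger_force: 0.0
```

Call:
{"name": "carry_out", "arguments": {"rows": "0.5 0 -0.4 0 0;0.5 0 -0.8 0 0;0.5 0 -1 0 0;0.5 0 -1 0 0"}}

```text
time: 38.42
ee_pos: [0.5853, -0.0095, 0.2867]
eef_rot: [0.002, 1.0, 0.0, -0.001]
contact_force: [-0.0, 0.5, 0.0]
opening: 0.502
finger_force: 0.0
```

Run:
```python
from h import *
a=cams.read_camera("top");s=cams.read_camera("scene")
cv2.imwrite("pics/t5.png",a);cv2.imwrite("pics/s5.png",s)
a0=cv2.imread("pics/t4.png");s0=cv2.imread("pics/s4.png")
o=np.zeros((600,800,3),np.uint8)
o[:300,:480]=cv2.resize(a[175:250,290:410],(480,300),interpolation=cv2.INTER_CUBIC)
o[:300,480:]=cv2.resize(s[225:345,115:243],(320,300),interpolation=cv2.INTER_CUBIC)
o[300:,:400]=cv2.resize(a[165:240,90:190],(400,300),interpolation=cv2.INTER_CUBIC)
o[300:,400:]=cv2.resize(s[105:180,225:325],(400,300),interpolation=cv2.INTER_CUBIC)
cv2.imwrite("pics/c7.png",o)
print(arm.observe()["ee_pos"])
```

```text
[ 0.58540931 -0.00739367  0.28708354]
```

View pics/c7.png

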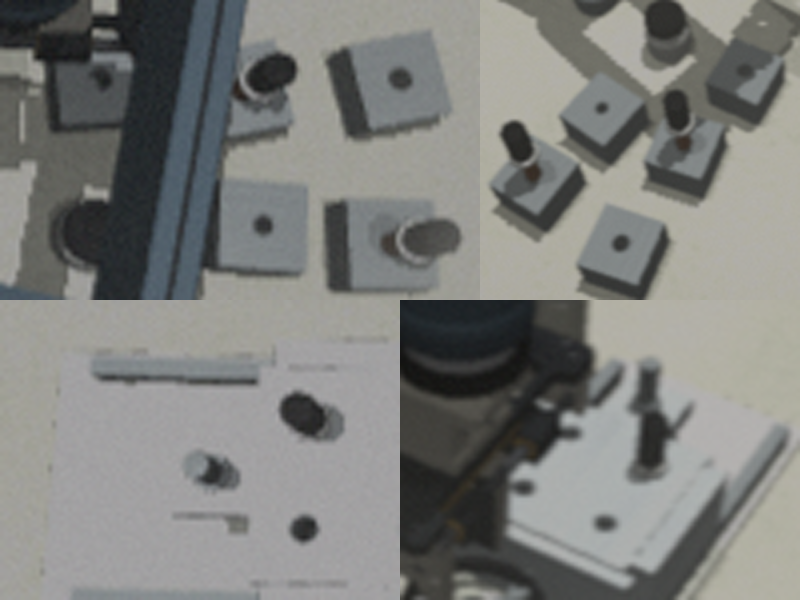

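Electrode 1 stands upright in its hole (crop (305,412)); e2 and e3 are unmoved. On to electrode 2.

Call:
{"name": "carry_out", "arguments": {"rows": "0.5 0 -0.4 0 0;0.5 0 -0.8 0.1 0;0.5 0 -1 0.1 0;0.5 0 -1 0.1 0"}}

```text
time: 39.02
ee_pos: [0.5858, -0.1588, 0.272]
eef_rot: [0.001, 1.0, 0.0, -0.0]
contact_force: [0.1, 0.4, -0.5]
opening: 0.498
finger_force: 0.0
```

Call:
{"name": "carry_out", "arguments": {"rows": "0.5 -0.005 -0.3 0 0;0.5 -0.005 -0.475 0 0;0.5 -0.005 -0.475 0.1 0;0.5 -0.005 -0.475 0.3 0;0.5 -0.005 -0.475 0.6 0;0.5 -0.005 -0.475 0.8 0;0.5 -0.005 -0.475 0.94 0;0.5 -0.005 -0.475 0.94 0;0.5 -0.005 -0.475 0.94 0"}}

```text
time: 40.15
ee_pos: [0.5868, -0.2291, 0.1324]
eef_rot: [-0.0, 1.0, 0.0, 0.0]
contact_force: [-0.2, 0.2, 1.0]
opening: 0.498
finger_force: 0.0
```

Call:
{"name": "carry_out", "arguments": {"rows": "0.35 0 0 0 0;0.3 0 0 0 0;0.28 0 0 0 0;0.265 0 0 0 0;0.255 0 0 0 0;0.255 0 0 0 0"}}

```text
time: 40.9
ee_pos: [0.5864, -0.2303, 0.1319]
eef_rot: [0.0, 1.0, -0.0, 0.0]
contact_force: [-0.1, -0.5, -0.6]
opening: 0.26
finger_force: 5.3
```

Call:
{"name": "carry_out", "arguments": {"rows": "0.45 0 0 0 0;0.45 0 0 0 0;0.45 0 0 0.015 0.25;0.45 0 0 0.015 0.25;0.45 0 0 0.015 0.25;0.45 0 0 0.015 0.25;0.45 0 0 0.015 0.25;0.45 0 0 0.015 0.25;0.45 0 0 0.015 0.25;0.45 0 0 0.015 0.25;0.45 0 0 0.015 0.25;0.45 0 0 0.015 0.25"}}

```text
time: 42.4
ee_pos: [0.5862, -0.23, 0.1294]
eef_rot: [0.707, 0.707, -0.0, -0.0]
contact_force: [-0.7, 0.1, 1.2]
opening: 0.453
finger_force: 0.0
```

Call:
{"name": "carry_out", "arguments": {"rows": "0.35 0 0 0 -0;0.3 0 0 0 0;0.28 0 0 0 0;0.265 0 0 0 0;0.251 0 0 0 0;0.251 0 0 0 0;0.251 0 0 0 0"}}

```text
time: 43.28
ee_pos: [0.5863, -0.2301, 0.1295]
eef_rot: [0.707, 0.707, 0.0, 0.0]
contact_force: [0.3, -0.7, -0.6]
opening: 0.259
finger_force: 10.7
```

Call:
{"name": "carry_out", "arguments": {"rows": "0.251 0 0 -0.1 0;0.251 0 0 -0.2 0;0.251 0 0 -0.4 0;0.251 0 0 -0.6 0;0.251 0 0 -0.8 0;0.251 0 0 -1 0;0.251 0 0 -1 0"}}

```text
time: 44.15
ee_pos: [0.5873, -0.2307, 0.2835]
eef_rot: [0.707, 0.707, 0.001, 0.003]
contact_force: [0.3, 0.1, -0.3]
opening: 0.258
finger_force: 10.6
```

Call:
{"name": "carry_out", "arguments": {"rows": "0.251 0.2 -0.1 -0.13 0;0.251 0.5 -0.3 -0.13 0;0.251 0.8 -0.5 -0.13 0;0.251 1 -0.603 -0.13 0;0.251 1 -0.603 -0.13 0"}}

```text
time: 44.78
ee_pos: [0.4942, -0.0778, 0.2985]
eef_rot: [0.706, 0.708, -0.0, -0.001]
contact_force: [-0.0, -1.0, -1.4]
opening: 0.26
finger_force: 10.6
```

Call:
{"name": "carry_out", "arguments": {"rows": "0.251 0.2 0 0 0;0.251 0.5 0 0 0;0.251 0.8 0 0 0;0.251 1 0 0 0;0.251 1 0 0 0"}}

```text
time: 45.4
ee_pos: [0.4961, 0.071, 0.2982]
eef_rot: [0.706, 0.708, -0.0, -0.0]
contact_force: [-0.0, -0.7, -1.1]
opening: 0.255
finger_force: 10.6
```

Call:
{"name": "carry_out", "arguments": {"rows": "0.251 0.2 0 0 0;0.251 0.5 0 0 0;0.251 0.8 0 0 0;0.251 1 0 0 0;0.251 1 0 0 0"}}

```text
time: 46.02
ee_pos: [0.4966, 0.2202, 0.2981]
eef_rot: [0.707, 0.707, -0.001, -0.0]
contact_force: [-1.2, 0.3, -1.6]
opening: 0.257
finger_force: 10.6
```

Call:
{"name": "carry_out", "arguments": {"rows": "0.251 0.2 0 0 0;0.251 0.4 0 0 0;0.251 0.473 0 0 0;0.251 0.473 0 0 0;0.251 0.473 0 0 0;0.251 0.473 0 0 0"}}

```text
time: 46.78
ee_pos: [0.4965, 0.2899, 0.2991]
eef_rot: [0.708, 0.706, -0.0, 0.0]
contact_force: [0.2, -0.4, -1.1]
opening: 0.256
finger_force: 10.6
```

Call:
{"name": "carry_out", "arguments": {"rows": "0.251 0.002 0 0.15 0;0.251 0.002 0 0.3 0;0.251 0.002 0 0.42 0;0.251 0.002 0 0.47 0;0.251 0.002 0 0.51 0;0.251 0.002 0 0.54 0;0.251 0.002 0 0.57 0;0.251 0.002 0 0.6 0;0.251 0.002 0 0.61 0;0.251 0.002 0 0.61 0"}}

```text
time: 48.02
ee_pos: [0.4962, 0.2913, 0.2075]
eef_rot: [0.707, 0.707, -0.0, -0.0]
contact_force: [-0.2, 0.0, -0.3]
opening: 0.255
finger_force: 10.6
```

Seat height is TCP ≈ 0.1386.

Call:
{"name": "carry_out", "arguments": {"rows": "0.251 0 0 0.05 0;0.251 0 0 0.1 0;0.251 0 0 0.15 0;0.251 0 0 0.2 0;0.251 0 0 0.25 0;0.251 0 0 0.3 0;0.251 0 0 0.35 0;0.251 0 0 0.4 0;0.251 0 0 0.43 0;0.251 0 0 0.445 0;0.251 0 0 0.445 0;0.251 0 0 0.445 0"}}

```text
time: 49.52
ee_pos: [0.4964, 0.2913, 0.141]
eef_rot: [0.707, 0.707, 0.0, 0.0]
contact_force: [0.1, 0.3, -0.6]
opening: 0.257
finger_force: 10.6
```

Call:
{"name": "carry_out", "arguments": {"rows": "0.251 0 0 0.005 0;0.251 0 0 0.01 0;0.251 0 0 0.014 0;0.251 0 0 0.018 0;0.251 0 0 0.018 0;0.251 0 0 0.018 0"}}

```text
time: 50.28
ee_pos: [0.4963, 0.2913, 0.1385]
eef_rot: [0.707, 0.707, 0.0, 0.0]
contact_force: [-2.0, -1.0, 5.0]
opening: 0.252
finger_force: 10.4
```

Call:
{"name": "carry_out", "arguments": {"rows": "0.27 0 0 0 0;0.35 0 0 0 0;0.45 0 0 0 0;0.45 0 0 -0.1 0;0.45 0 0 -0.4 0;0.45 0 0 -0.8 0;0.45 0 0 -1 0;0.45 0 0 -1 0"}}

```text
time: 51.28
ee_pos: [0.4976, 0.2918, 0.2921]
eef_rot: [0.707, 0.707, 0.003, 0.002]
contact_force: [-0.3, 0.6, 0.2]
opening: 0.449
finger_force: 0.0
```

Call:
{"name": "carry_out", "arguments": {"rows": "0.5 -0.4 0 0 0;0.5 -0.8 -0.05 0 0;0.5 -1 -0.124 0 0;0.5 -1 -0.124 0 0"}}

```text
time: 51.78
ee_pos: [0.4764, 0.1396, 0.287]
eef_rot: [0.709, 0.706, -0.001, -0.001]
contact_force: [0.5, -0.0, 0.5]
opening: 0.501
finger_force: 0.0
```

Call:
{"name": "carry_out", "arguments": {"rows": "0.5 -0.4 0 0 0;0.5 -0.8 0 0 0;0.5 -1 0 0 0;0.5 -1 0 0 0"}}

```text
time: 52.28
ee_pos: [0.4776, -0.0095, 0.2872]
eef_rot: [0.708, 0.706, -0.0, -0.001]
contact_force: [-0.3, -0.1, 0.0]
opening: 0.499
finger_force: 0.0
```

Call:
{"name": "carry_out", "arguments": {"rows": "0.5 -0.4 0 0 0;0.5 -0.8 0 0 0;0.5 -1 0 0 0;0.5 -1 0 0 0"}}

```text
time: 52.78
ee_pos: [0.4778, -0.1589, 0.2872]
eef_rot: [0.708, 0.706, 0.0, -0.001]
contact_force: [0.7, 0.6, 0.4]
opening: 0.499
finger_force: 0.0
```

Run:
```python
from h import *
a=cams.read_camera("top");s=cams.read_camera("scene")
cv2.imwrite("pics/t6.png",a);cv2.imwrite("pics/s6.png",s)
o=np.zeros((600,800,3),np.uint8)
o[:300,:480]=cv2.resize(a[175:250,290:410],(480,300),interpolation=cv2.INTER_CUBIC)
o[:300,480:]=cv2.resize(s[225:345,115:243],(320,300),interpolation=cv2.INTER_CUBIC)
o[300:,:400]=cv2.resize(a[165:240,90:190],(400,300),interpolation=cv2.INTER_CUBIC)
o[300:,400:]=cv2.resize(s[105:180,225:325],(400,300),interpolation=cv2.INTER_CUBIC)
cv2.imwrite("pics/c8.png",o)
print(arm.observe()["ee_pos"])
```

```text
[ 0.47761433 -0.15700344  0.28751623]
```

View pics/c8.png

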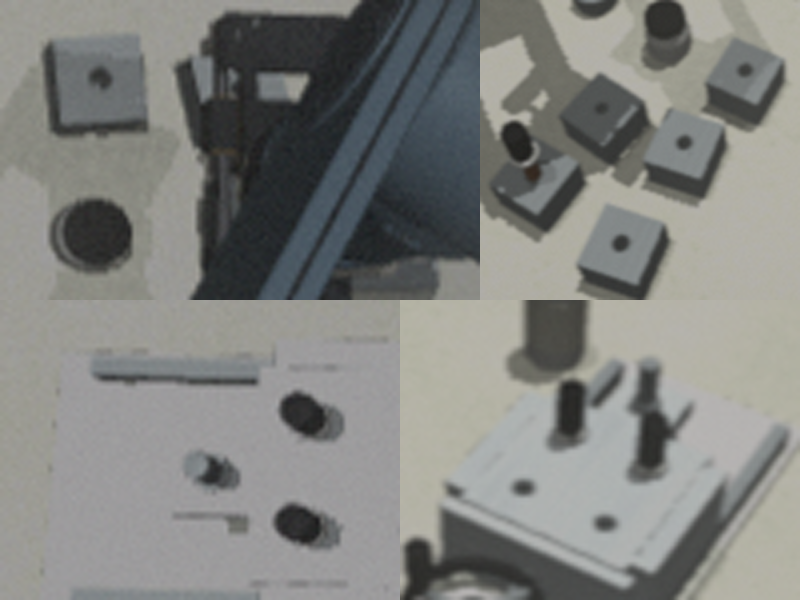

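Both electrodes are seated upright; the last one is still at its place (scene crop (520,150)).

Call:
{"name": "carry_out", "arguments": {"rows": "0.5 -0.4 0 0 0;0.5 -0.8 0 0.1 0;0.5 -1 0 0.1 0;0.5 -1 0 0.1 0"}}

```text
time: 53.38
ee_pos: [0.4777, -0.3085, 0.2723]
eef_rot: [0.708, 0.707, 0.0, -0.001]
contact_force: [0.3, 0.9, 0.0]
opening: 0.498
finger_force: 0.0
```

Call:
{"name": "carry_out", "arguments": {"rows": "0.5 -0.195 0 0 0;0.5 -0.195 0 0 0;0.5 -0.195 0 0.1 0;0.5 -0.195 0 0.3 0;0.5 -0.195 0 0.6 0;0.5 -0.195 0 0.8 0;0.5 -0.195 0 0.95 0;0.5 -0.195 0 0.95 0;0.5 -0.195 0 0.95 0"}}

```text
time: 54.5
ee_pos: [0.4776, -0.3373, 0.1312]
eef_rot: [0.707, 0.707, 0.0, 0.0]
contact_force: [-0.1, 0.8, 0.1]
opening: 0.499
finger_force: 0.0
```

Call:
{"name": "carry_out", "arguments": {"rows": "0.35 0 0 0 0;0.3 0 0 0 0;0.28 0 0 0 0;0.265 0 0 0 0;0.255 0 0 0 0;0.255 0 0 0 0"}}

```text
time: 55.25
ee_pos: [0.4773, -0.3381, 0.1306]
eef_rot: [0.707, 0.707, 0.0, 0.0]
contact_force: [0.4, -0.1, 0.0]
opening: 0.254
finger_force: 4.4
```

Call:
{"name": "carry_out", "arguments": {"rows": "0.45 0 0 0 0;0.45 0 0 0 0;0.45 0 0 0.006 -0.25;0.45 0 0 0.006 -0.25;0.45 0 0 0.006 -0.25;0.45 0 0 0.006 -0.25;0.45 0 0 0.006 -0.25;0.45 0 0 0.006 -0.25;0.45 0 0 0.006 -0.25;0.45 0 0 0.006 -0.25;0.45 0 0 0.006 -0.25;0.45 0 0 0.006 -0.25"}}

```text
time: 56.75
ee_pos: [0.4771, -0.3379, 0.1296]
eef_rot: [0.001, 1.0, 0.0, -0.0]
contact_force: [0.2, 0.6, 0.2]
opening: 0.45
finger_force: 0.0
```

Call:
{"name": "carry_out", "arguments": {"rows": "0.35 0 0 0 -0;0.3 0 0 0 0;0.28 0 0 0 0;0.265 0 0 0 0;0.251 0 0 0 0;0.251 0 0 0 0;0.251 0 0 0 0"}}

```text
time: 57.62
ee_pos: [0.4771, -0.338, 0.1297]
eef_rot: [0.0, 1.0, -0.0, 0.0]
contact_force: [-0.7, -1.2, -0.1]
opening: 0.256
finger_force: 10.4
```

Call:
{"name": "carry_out", "arguments": {"rows": "0.251 0 0 -0.1 0;0.251 0 0 -0.2 0;0.251 0 0 -0.4 0;0.251 0 0 -0.6 0;0.251 0 0 -0.8 0;0.251 0 0 -1 0;0.251 0 0 -1 0"}}

```text
time: 58.5
ee_pos: [0.4781, -0.3388, 0.2834]
eef_rot: [0.0, 1.0, -0.002, 0.002]
contact_force: [0.5, 0.4, -0.7]
opening: 0.251
finger_force: 10.4
```

Call:
{"name": "carry_out", "arguments": {"rows": "0.251 -0.1 0.2 -0.13 0;0.251 -0.3 0.5 -0.13 0;0.251 -0.5 0.8 -0.13 0;0.251 -0.625 1 -0.13 0;0.251 -0.625 1 -0.13 0"}}

```text
time: 59.12
ee_pos: [0.5715, -0.1853, 0.2978]
eef_rot: [-0.002, 1.0, 0.001, -0.001]
contact_force: [-0.2, -1.0, -0.2]
opening: 0.258
finger_force: 10.4
```

Call:
{"name": "carry_out", "arguments": {"rows": "0.251 0 0.2 0 0;0.251 0 0.5 0 0;0.251 0 0.8 0 0;0.251 0 1 0 0;0.251 0 1 0 0"}}

```text
time: 59.75
ee_pos: [0.5704, -0.037, 0.2986]
eef_rot: [-0.001, 1.0, 0.0, -0.001]
contact_force: [0.1, -0.6, -0.1]
opening: 0.254
finger_force: 10.4
```

Call:
{"name": "carry_out", "arguments": {"rows": "0.251 0 0.2 0 0;0.251 0 0.5 0 0;0.251 0 0.8 0 0;0.251 0 1 0 0;0.251 0 1 0 0"}}

```text
time: 60.38
ee_pos: [0.5712, 0.112, 0.2985]
eef_rot: [-0.0, 1.0, -0.0, -0.0]
contact_force: [-0.3, 0.1, -0.6]
opening: 0.253
finger_force: 10.4
```

Call:
{"name": "carry_out", "arguments": {"rows": "0.251 0 0.2 0 0;0.251 0 0.5 0 0;0.251 0 0.694 0 0;0.251 0 0.694 0 0;0.251 0 0.694 0 0;0.251 0 0.694 0 0"}}

```text
time: 61.12
ee_pos: [0.5717, 0.2141, 0.2991]
eef_rot: [0.001, 1.0, -0.0, -0.0]
contact_force: [-0.1, 0.7, -1.1]
opening: 0.251
finger_force: 10.4
```

Call:
{"name": "carry_out", "arguments": {"rows": "0.251 0.003 0.004 0.15 0;0.251 0.003 0.004 0.3 0;0.251 0.003 0.004 0.42 0;0.251 0.003 0.004 0.47 0;0.251 0.003 0.004 0.51 0;0.251 0.003 0.004 0.54 0;0.251 0.003 0.004 0.57 0;0.251 0.003 0.004 0.6 0;0.251 0.003 0.004 0.61 0;0.251 0.003 0.004 0.61 0"}}

```text
time: 62.38
ee_pos: [0.5708, 0.2167, 0.2076]
eef_rot: [0.0, 1.0, -0.0, -0.0]
contact_force: [-0.7, 0.7, -1.0]
opening: 0.254
finger_force: 10.4
```

Call:
{"name": "carry_out", "arguments": {"rows": "0.251 0 0 0.05 0;0.251 0 0 0.1 0;0.251 0 0 0.15 0;0.251 0 0 0.2 0;0.251 0 0 0.25 0;0.251 0 0 0.3 0;0.251 0 0 0.35 0;0.251 0 0 0.4 0;0.251 0 0 0.43 0;0.251 0 0 0.445 0;0.251 0 0 0.445 0;0.251 0 0 0.445 0"}}

```text
time: 63.88
ee_pos: [0.5711, 0.2167, 0.1412]
eef_rot: [0.0, 1.0, 0.0, 0.0]
contact_force: [-1.5, 0.2, -0.5]
opening: 0.252
finger_force: 10.4
```

Call:
{"name": "carry_out", "arguments": {"rows": "0.251 0 0 0.005 0;0.251 0 0 0.01 0;0.251 0 0 0.014 0;0.251 0 0 0.018 0;0.251 0 0 0.018 0;0.251 0 0 0.018 0"}}

```text
time: 64.62
ee_pos: [0.5709, 0.2167, 0.1387]
eef_rot: [0.0, 1.0, 0.0, 0.0]
contact_force: [-1.6, -0.4, 5.4]
opening: 0.255
finger_force: 10.4
```

Seated. Release, lift, move away.

Call:
{"name": "carry_out", "arguments": {"rows": "0.27 0 0 0 0;0.35 0 0 0 0;0.45 0 0 0 0;0.45 0 0 -0.1 0;0.45 0 0 -0.4 0;0.45 0 0 -0.8 0;0.45 0 0 -1 0;0.45 0 0 -1 0"}}

```text
time: 65.62
ee_pos: [0.5723, 0.217, 0.2924]
eef_rot: [0.0, 1.0, 0.001, 0.004]
contact_force: [-0.8, -0.7, 0.1]
opening: 0.45
finger_force: 0.0
```

Call:
{"name": "carry_out", "arguments": {"rows": "0.5 0.2 -0.4 0 0;0.5 0.4 -0.8 0 0;0.5 0.4 -1 0 0;0.5 0.4 -1 0 0;0.5 0.4 -1 0 0"}}

```text
time: 66.25
ee_pos: [0.5105, 0.067, 0.2874]
eef_rot: [0.001, 1.0, 0.0, -0.001]
contact_force: [-0.1, 0.2, 0.3]
opening: 0.505
finger_force: 0.0
```

Call:
{"name": "carry_out", "arguments": {"rows": "0.5 0 -0.4 0 0;0.5 0 -0.8 0 0;0.5 0 -1 0 0;0.5 0 -1 0 0;0.5 0 -1 0 0;0.5 0 -1 0 0"}}

```text
time: 67.0
ee_pos: [0.5108, -0.0816, 0.2881]
eef_rot: [-0.001, 1.0, 0.0, -0.0]
contact_force: [-1.2, -0.2, 0.2]
opening: 0.499
finger_force: 0.0
```

Run:
```python
from h import *
a=cams.read_camera("top");s=cams.read_camera("scene")
o=np.zeros((600,800,3),np.uint8)
o[:300]=cv2.resize(a[165:265,80:346],(800,300),interpolation=cv2.INTER_CUBIC)
o[300:,:400]=cv2.resize(s[105:180,225:325],(400,300),interpolation=cv2.INTER_CUBIC)
o[300:,400:]=cv2.resize(s,(400,300))
cv2.imwrite("pics/c9.png",o)
```

```text
(no output)
```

View pics/c9.png

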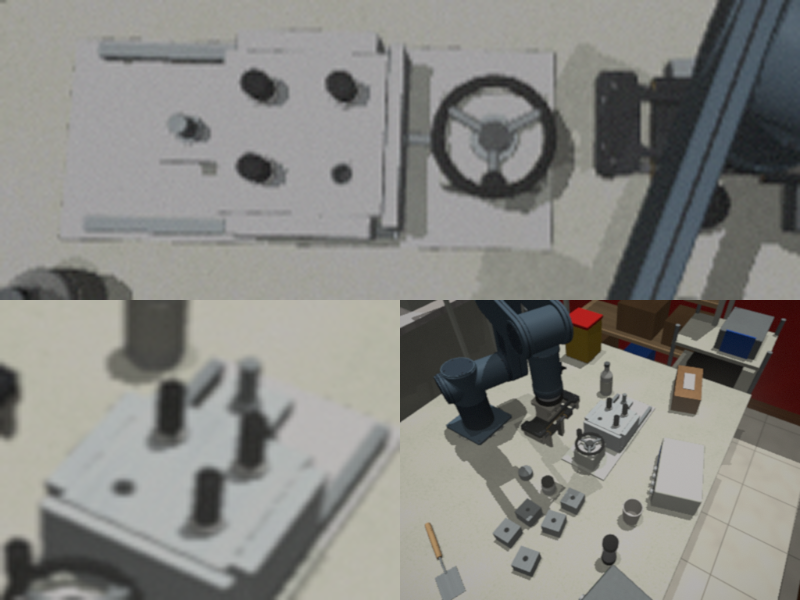

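The pin and all three electrodes stand upright with their collars down, the plate is home, and the four electrode stands and pin stand are empty. The bystanders are where they were.

```bash
python3 -c "
from cell import arm
print(arm.hand_in())"
```

```text
the job is handed in; nothing more can be done
None
```

The job is handed in at about 67 s of the 210 s allowed: the plate is home against its stop and locked with the pin down to its collar, and all three electrodes present are seated upright in their own holes, gripped at no more than about 15 N.

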